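# Clamp a pump head in the service jig

## Robot

A 7-joint arm with a two-finger parallel gripper is mounted at the origin on the work surface. World frame = base frame: x ahead of the robot, y to its left, z up, the work surface at z = 0. Lengths are in m, angles in rad, forces in N, time in s.
With the tool pointing down it reaches from about 0.425 to 0.875 m from the base axis. Payload 4.7 kg.
Tool frame: the origin (TCP) lies at the very end of the fingers, on their centre line; the grasp point (between the pads) lies 19 mm behind it; z points along the fingers, y is the line along which they close (so a half turn about z gives the same grasp; the last joint's range is limited). The gripper opens to 87 mm and grips with 3 to 60 N. Pads are 19 mm wide; open, the fingers measure 117 mm over their backs; the gripper's body (75 mm by 190 mm) begins 51 mm behind the grasp point.
Start: joints at [-1.149, 0.321, -0.07, 1.45, 0.023, 1.371, -0.057], TCP at [0.258, 0.597, 0.223] pointing down, gripper open.
Joint ranges: [-2.86, 2.86], [-0.3, 2.09], [-1.38, 1.24], [0.06, 2.45], [-1.56, 4.7], [0.09, 2.05], [-2.69, 2.69]. Speed limits (rad/s): [2.57, 2.57, 3.14, 3.14, 3.14, 3.14, 3.14].

## Interface

Orientations are given as a rotation vector (axis times angle).
In Python, from bench import ctrl gives the robot as it stands.
- The arm moves only by the tool jog_arm, never from a script. Its argument "commands" is a list of rows, each a list of 7 numbers: the opening, from 0 (shut) to 1 (fully open), then the shift along the world's x, y, z scaled (see below), then the turn, a rotation vector about the world's x, y, z scaled (see below). A call has exactly 5 rows; each row is the pose to reach, as a shift and turn from the pose commanded when the call began; what a row does not reach only later rows make up. The controller multiplies each number of a shift by 0.5 m and each number of a turn by 30 degrees. A row lasts 1/12 s, in which the tool goes at most 41.7 mm and 7.16 degrees, less where a joint would pass 70% of its speed; a pose out of reach is approached as far as the arm can. A call with a number of a shift or a turn outside -1 to 1 is refused whole. A call with a gripper value outside its range is refused whole. The fingers move at their own pace and stop on an object; "grip_force" is the grip in N (left out, the last holds). Time passes only in rows, so rows that repeat a pose let the fingers close, or fill a call up. It gives the time, the measured TCP pose, the force, the opening and the grip force at its end, in the units of the state.
- ctrl.get_state(): the state, without advancing time (a new reading comes with each control period).
- ctrl.get_image(name): name is "scene" or "top"; returns a dict with "frame" (480x640x3 uint8, red, green, blue), "vfov" (degrees; the focal length in pixels is half the picture's height over the tangent of half this angle, whatever the lens; pixels are square), "cx", "cy" (the principal point, pixels), "camera_from_world" (4x4, takes a point from world to camera coordinates). Camera axes: x right, y down, z forward; pixel columns grow to the right and rows downward; lengths in m; the calibration is good to about 2 mm. A picture is of the moment at which its call begins. There is no depth.
- ctrl.close_job(): hands the job in; it is judged then, once.
The state is a dict: "time": time; "joint_positions": joint angles; "qd": joint speeds; "joint_torque": joint torques, N m; "position": TCP position; "tool_rot": TCP orientation; "ft_force": force on the tool from outside, world axes, zero at the start; "torque": the same for the moment, N m; "grip_width": opening from 0.0 (shut) to 1.0 (fully open); "grip_force": force on a finger pad.
Only numpy, scipy, OpenCV 4.12 (cv2) and the standard library are available. Lean on these libraries where they do the work, as an engineer would, in place of code of your own. Each camera call takes 0.05 s, during which the arm holds its last target. There are 200 camera calls.

## Task

Set the bare steel pump head flat on the service jig and slide it gently home: first square against the two side pins, then along them up to the end pin; then let go of it. Then push the toggle clamp's handle down over center until it snaps over and rests on its own stop, so that the rubber pad holds the head down against the jig. Do not ram the head into the pins, do not bear down on the handle once it is over, and leave the other things where they are.

Things in the scene. Friction and masses are not known exactly. Their poses are not given: they have to be found in the camera images.
- jig: aluminium jig plate 230 x 120 mm, fixed on the bench on low feet, upper face 16 mm above the bench. Origin: centre of its underside, at bench level. Its x runs along its length from the toggle clamp to the head's place and the end pin; its y points to the side with the two side pins; z up. Open on the -y side; on the -x side the clamp's flange (3 mm thick) ends at x 7 mm
- home (a point): point fixed to the jig (x 55, y 0, z 32 mm in its frame), axes as the jig: the head's centre lies here when the head stands on the plate and touches the end pin and both side pins
- end_pin: steel end pin of the jig, 8 mm diameter, standing 8 mm out of the plate at x 89, y 0 mm of the jig's frame (this pose is the jig's own origin)
- side_pins: two steel side pins of the jig, 8 mm diameter, standing 8 mm out of the plate at x 35 and x 75 mm, y 26 mm of the jig's frame (this pose is the jig's own origin)
- head_center (a point): centre (half-way up) of the pump head: a loose bare stainless-steel block, 60 (its x) x 44 (its y) x 32 mm (z, up), about 0.6 kg, starting on the bench beside the jig. Its long side goes along the jig's x, either end first. It can be gripped by its long faces above the pins
- pump_head: the same pump head; this pose is the centre of its underside
- clamp: horizontal toggle clamp of steel bolted on the jig plate. Origin: underside of its flange (on the plate, shimmed up or down by up to 1 mm), below the arm's pivot, about 45 mm from the jig's origin on its -x side; axes as the jig. It starts open: arm and handle stand upright. The arm swings down to +x, the handle down to -x, in the plane y = 0, coupled by a link
- clamp_pad: rubber pad, 16 mm across, on a spring spindle at the end of the clamp's arm (arm 110 mm long, 22 mm wide, pivot at z 32 mm, open it tops out 146 mm above the plate). Clamped, the pad bears on the middle of the head's top. This pose is the arm's pivot, so it gives only the arm's attitude
- grip (a point): middle of the handle's grey grip, 70 mm long (its x), 22 wide (its y), 14 thick (its z). Its arc in the clamp's frame, x, z in mm: open (16, 230), (3, 231), (-6, 226), (-18, 217), (-36, 202), (-56, 180), (-70, 163), (-87, 136), (-97, 114), (-105, 84), dead center (-108, 52), rigid stop (-107, 36)
- handle: the clamp's handle; this pose is its pivot on the arm. It swings with 1 to 3 N, past about (0, 229) by its own weight, until near (-80, 148) the pad meets the head; from there the pad's spring pushes it back up, and 5 to 12 N down on the grip take it to dead center; past it the handle snaps down to its stop by itself and stays there
- valve_a: check-valve cartridge, steel hexagon and brass neck, 17 x 22 mm tall, standing on the jig plate's corner beside the clamp; leave it there
- valve_b: a second check-valve cartridge, 17 x 22 mm tall, standing on the jig plate's other clamp-side corner; leave it there
- wrench: open-ended wrench 150 mm long lying on the bench; leave it there
- vial_rack: blue vial rack 100 x 200 x 45 mm with vials standing up to 64 mm, at the far side; leave it there
- screw_cap: round screw cap 42 mm diameter, 22 mm tall; leave it there
- seal_box: white carton 55 x 85 x 30 mm; leave it there
- jar: small amber jar 60 mm diameter, 75 mm tall; leave it there

How it is judged:
By the outcome, as a careful person would: the job done as asked, in the order asked, and still so for the second after the job is handed in, with the robot touching nothing.
It also fails if it takes over 64 s, if anything falls off the work surface, if the arm or the gripper's body presses on something with over 40 N, if the wrist force passes 120 N, or if a joint passes its speed limit or range.

## Working session

There is one attempt and no reset: what is moved stays moved. The work goes in short steps, Python scripts to look and compute and a tool call to move; the robot and the scene stay as the last step left them, time stands still between calls to the robot, and variables do not carry over. Pictures are saved under pics/ and viewed, at most 10 in all, crops included, and the job is handed in when it is done.

Besides the shell and the picture viewer there is one more tool, called after "Emit:" as name(argument=value, ...) on one line, values as JSON. jog_arm: Moves the arm, as the interface text tells. Shifts and turns lie within -1 to 1; 1 stands for 0.5 m of shift or 30 degrees of turn. Its arguments: {"type":"object","properties":{"commands":{"type":"array","items":{"type":"array","items":{"type":"number","minimum":-1,"maximum":1}}},"grip_force":{"type":"number"}},"required":["commands"]}

```bash
mkdir -p pics; cat > h.py <<'E'
from bench import ctrl
import numpy as np, cv2
def img(n,save=None):
    d=ctrl.get_image(n)
    if save: cv2.imwrite('pics/'+save,cv2.cvtColor(d['frame'],cv2.COLOR_RGB2BGR))
    return d
def K(d):
    f=240/np.tan(np.radians(d['vfov'])/2); return f
def ray(d,u,v):
    T=np.array(d['camera_from_world']); R=T[:3,:3]; c=-R.T@T[:3,3]
    r=R.T@np.array([(u-d['cx'])/K(d),(v-d['cy'])/K(d),1]); return c,r
def onz(d,u,v,z):
    c,r=ray(d,u,v); return c+r*(z-c[2])/r[2]
def proj(d,p):
    T=np.array(d['camera_from_world']); q=T[:3,:3]@np.array(p)+T[:3,3]
    return K(d)*q[:2]/q[2]+[d['cx'],d['cy']]
E
python3 - <<'E'
from h import *
for n in('scene','top'):
    d=img(n,n+'0.png'); c,r=ray(d,320,240); print(n,c,r,d['vfov'],d['cx'],d['cy'])
print(ctrl.get_state())
E
```

```text
scene [ 0.90175105 -0.49777297  0.97799944] [-0.30555687  0.53896505 -0.78504037] 54.15004300819015 314.51323858211066 240.17591114029833
top [0.42121125 0.07545549 1.39946879] [ 0.11090949 -0.00610879 -0.99386762] 48.79160320699824 318.5226387935196 234.62176446685706
{'time': 0.1, 'joint_positions': array([-1.14889383,  0.32175912, -0.07012154,  1.45152562,  0.02259147,
        1.37079915, -0.05689774]), 'qd': array([ 0.00044694, -0.00102471, -0.00088605, -0.00189311, -0.00064217,
        0.00092708, -0.00050524]), 'joint_torque': array([ 3.52468838e-06, -4.92570913e+01, -4.05474566e-01, -3.13396311e+01,
       -6.40013698e-02,  3.94927897e-02,  8.78984906e-05]), 'position': array([0.25761372, 0.59624323, 0.22157826]), 'tool_rot': array([-6.35992858e-01, -3.07626178e+00,  2.64108839e-03]), 'ft_force': array([-0.00446346, -0.83584941,  0.07658836]), 'torque': array([ 0.04463103,  0.01921439, -0.01164273]), 'grip_force': 0.0, 'grip_width': 0.996697635769387}
```

View pics/scene0.png

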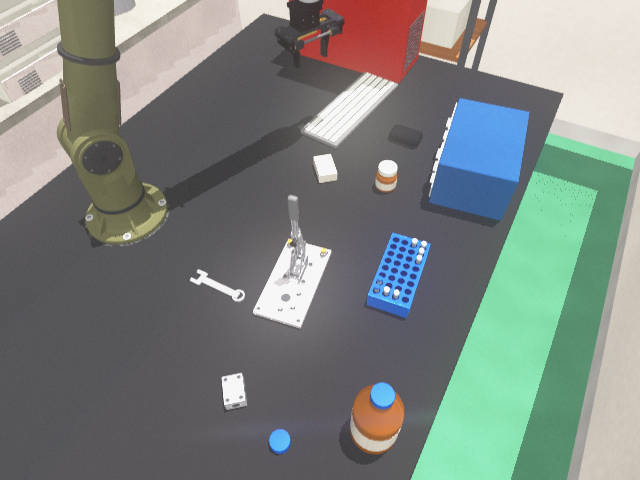

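View pics/top0.png

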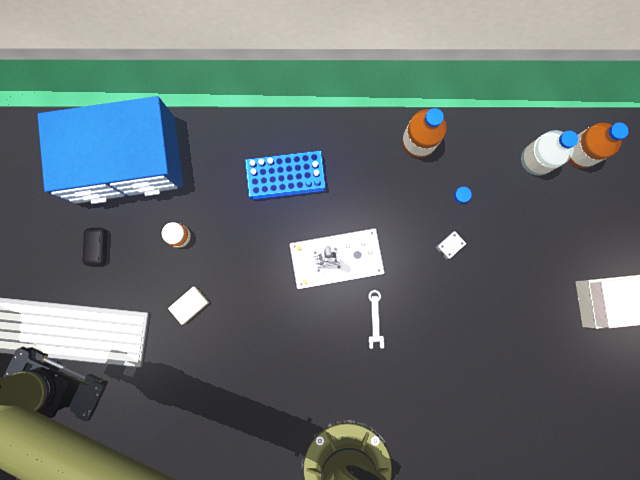

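The jig is at top px (337,258) with the clamp at its left end. The head is at (452,244), the wrench at (376,320) and the rack at (286,175). The scene view agrees, with the head at (233,391). Next I'll zoom in and measure.

```bash
python3 - <<'E'
from h import *
d=img('top');s=img('scene')
t=d['frame'][215:305,280:480];a=cv2.resize(t,None,fx=4,fy=4,interpolation=cv2.INTER_CUBIC)
b=cv2.resize(s['frame'][190:420,190:350],None,fx=2.5,fy=2.5,interpolation=cv2.INTER_CUBIC)
c=np.zeros((600,800,3),np.uint8);c[:360]=a; cv2.imwrite('pics/t1.png',a[:,:,::-1]);cv2.imwrite('pics/s1.png',b[:,:,::-1])
for n,dd,z1 in(('top',d,.016),('scene',s,.016)):
    hsv=cv2.cvtColor(dd['frame'],cv2.COLOR_RGB2HSV)
    m=((hsv[...,2]>110)&(hsv[...,1]<90)).astype(np.uint8)
    cs,_=cv2.findContours(m,cv2.RETR_EXTERNAL,cv2.CHAIN_APPROX_NONE)
    for k in cs:
        if 200<cv2.contourArea(k)<8000:
            r=cv2.minAreaRect(k);bx=cv2.boxPoints(r)
            ap=cv2.approxPolyDP(k,0.03*cv2.arcLength(k,1),1)[:,0]
            z=.016 if cv2.contourArea(k)>1500 else .032
            if not(200<r[0][0]<480 and 200<r[0][1]<420):continue
            print(n,cv2.contourArea(k),r,'\n',ap.tolist(),'\n',[onz(dd,*p,z)[:2].round(4).tolist() for p in ap],[onz(dd,*p,z)[:2].round(4).tolist() for p in bx])
E
```

```text
top 491.5 ((374.4845275878906, 318.76190185546875), (59.46063995361328, 15.835923194885254), 86.26860046386719) 
 [[374, 289], [368, 294], [370, 348], [374, 341], [383, 348], [381, 297]] 
 [[0.4472, -0.0719], [0.4344, -0.0564], [0.2982, -0.0601], [0.3157, -0.0704], [0.2983, -0.0931], [0.4268, -0.0897]] [[0.4456, -0.0479], [0.4483, -0.0886], [0.2985, -0.0964], [0.2959, -0.0563]]
top 425.5 ((450.6448059082031, 244.95928955078125), (18.431232452392578, 25.763364791870117), 47.72631072998047) 
 [[455, 231], [436, 246], [446, 258], [466, 243]] 
 [[0.598, -0.285], [0.5586, -0.2344], [0.5274, -0.2595], [0.5665, -0.3127]] [[0.5565, -0.2315], [0.602, -0.2824], [0.5662, -0.3136], [0.521, -0.2627]]
top 4109.5 ((336.38629150390625, 258.2073974609375), (47.67547607421875, 89.49002075195312), 80.07376098632812) 
 [[376, 229], [291, 242], [296, 287], [382, 274]] 
 [[0.605, -0.0808], [0.5702, 0.1432], [0.4525, 0.1293], [0.4865, -0.095]] [[0.569, 0.1505], [0.6103, -0.0818], [0.4866, -0.1017], [0.4462, 0.1282]]
scene 729.0 ((233.5154266357422, 390.6230773925781), (35.34989547729492, 23.44256591796875), 82.87498474121094) 
 [[241, 372], [221, 377], [227, 409], [246, 405]] 
 [[0.5587, -0.238], [0.5282, -0.2673], [0.5785, -0.3154], [0.6074, -0.2903]] [[0.5226, -0.2643], [0.5618, -0.2353], [0.6117, -0.2918], [0.5741, -0.3193]]
scene 7544.5 ((279.2386169433594, 282.4488525390625), (124.6395263671875, 136.64393615722656), 50.882450103759766) 
 [[291, 194], [244, 291], [190, 278], [278, 339], [346, 299]] 
 [[0.3749, 0.2687], [0.4421, -0.0621], [0.3033, -0.0952], [0.5814, -0.1297], [0.6677, 0.0361]] [[0.295, -0.097], [0.3736, 0.2815], [0.7074, 0.0939], [0.6014, -0.2117]]
```

View pics/t1.png

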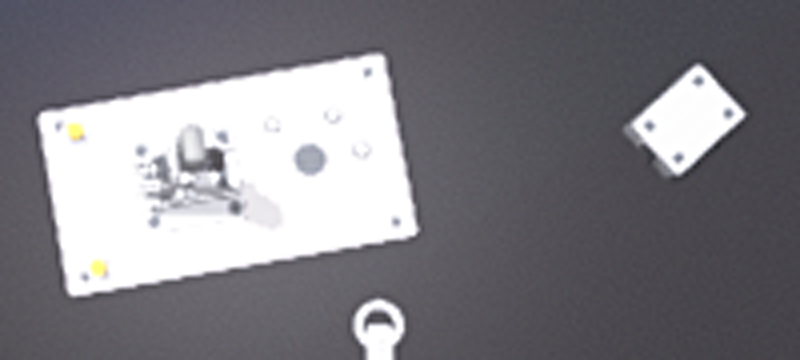

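View pics/s1.png

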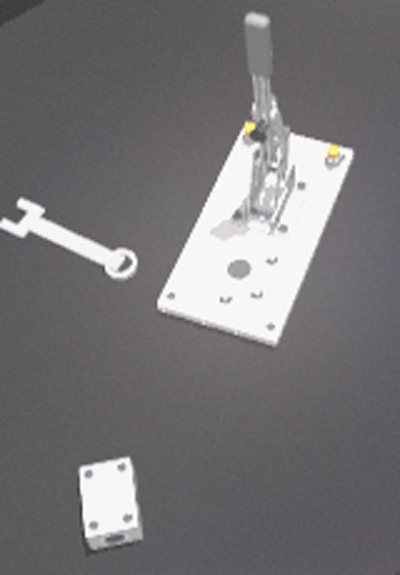

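Top crop: plate corners at about (290,242), (376,229), (383,274), (297,288). The pins are at (348,246), (363,244), (370,252), and the valves at the left corners. The head is rotated, with 4 screws on its top. Next is a subpixel fit.

```bash
cat > m.py <<'E'
from h import *
def quad(d,x0,y0,x1,y1,thr,S=8):
    """subpixel corners of the bright quadrilateral in a crop: edge points by side of the hull's box, lines fitted"""
    g=cv2.cvtColor(d['frame'],cv2.COLOR_RGB2GRAY)[y0:y1,x0:x1]
    g=cv2.resize(g,None,fx=S,fy=S,interpolation=cv2.INTER_CUBIC)
    cs,_=cv2.findContours((g>thr).astype(np.uint8),cv2.RETR_EXTERNAL,cv2.CHAIN_APPROX_NONE)
    k=max(cs,key=cv2.contourArea); h=cv2.convexHull(k)
    ap=cv2.approxPolyDP(h,0.04*cv2.arcLength(h,1),1)[:,0].astype(float)
    P=k[:,0].astype(float); L=[]
    n=len(ap)
    for i in range(n):
        a,b=ap[i],ap[(i+1)%n]; u=(b-a)/np.linalg.norm(b-a); w=P-a; t=w@u/np.linalg.norm(b-a); e=abs(w@[-u[1],u[0]])
        q=P[(t>.15)&(t<.85)&(e<S*.8)].astype(np.float32)
        vx,vy,x,y=cv2.fitLine(q,cv2.DIST_HUBER,0,.01,.01).ravel(); L.append(np.cross([x,y,1],[x+vx,y+vy,1]))
    C=[]
    for i in range(n):
        c=np.cross(L[i-1],L[i]); c=c[:2]/c[2]; C.append((c+.5)/S-.5+[x0,y0])
    return np.array(C)
def rep(d,C,z):
    W=np.array([onz(d,*c,z)[:2] for c in C]); e=np.roll(W,-1,0)-W
    print('c',W.mean(0).round(4),'len',(np.linalg.norm(e,axis=1)*1e3).round(1),'ang',np.degrees(np.arctan2(e[:,1],e[:,0])).round(1)); print(W.round(4).tolist()); return W
E
python3 - <<'E'
from m import *
d=img('top');s=img('scene')
for thr in(120,150):
    print('jig');rep(d,quad(d,280,215,395,305,thr),.016)
for thr in(150,200,225):
    print('head top',thr);rep(d,quad(d,428,222,475,268,thr),.032)
    print('head scene',thr);rep(s,quad(s,210,362,258,420,thr),.032)
# yellow valves and top-of-handle
hsv=cv2.cvtColor(d['frame'],cv2.COLOR_RGB2HSV)
g=cv2.cvtColor(d['frame'],cv2.COLOR_RGB2GRAY)[226:264,432:472]; print(g[8:30,4:20])
E
```

```text
jig
c [0.5281 0.0239] len [124.5 233.8 124.  232.4] ang [-169.9   99.9    9.4  -79.9]
[[0.6096, -0.08], [0.487, -0.1017], [0.4467, 0.1286], [0.569, 0.1488]]
jig
c [0.5281 0.0241] len [123.3 232.1 122.1 232. ] ang [-170.    99.7    9.9  -80. ]
[[0.6088, -0.0795], [0.4873, -0.1008], [0.4481, 0.128], [0.5683, 0.1489]]
head top 150
c [ 0.5627 -0.2747] len [45.4 62.1 46.1 62.2] ang [-138.7  132.1   41.4  -48.6]
[[0.6004, -0.2829], [0.5663, -0.3128], [0.5247, -0.2667], [0.5593, -0.2363]]
head scene 150
c [ 0.5663 -0.2787] len [70.9 50.2 70.9 42.4] ang [ -47.3 -138.8  126.4   41.5]
[[0.5596, -0.2373], [0.6077, -0.2894], [0.57, -0.3225], [0.5279, -0.2654]]
head top 200
c [ 0.5627 -0.2748] len [43.8 60.1 44.6 60.5] ang [-138.8  132.    41.7  -48.8]
[[0.5992, -0.283], [0.5663, -0.3118], [0.5261, -0.2671], [0.5594, -0.2375]]
head scene 200
c [ 0.5642 -0.275 ] len [60.5 43.3 59.9 42.2] ang [ -47.5 -139.3  131.5   41.5]
[[0.5599, -0.2386], [0.6008, -0.2832], [0.568, -0.3114], [0.5283, -0.2666]]
head top 225
c [ 0.5628 -0.2749] len [42.7 58.8 43.7 59.5] ang [-138.9  131.9   42.   -48.9]
[[0.5985, 
[... 1012 characters left out ...]
 254 254 254 254 254 253 253]
 [118 142 220 255 255 170 123 184 255 255 254 254 253 253 253 253]
 [132 138 161 253 255 235 171 232 255 254 254 254 253 253 253 253]
 [108 132 132 162 252 255 255 255 255 254 254 253 253 253 253 254]
 [ 83 109 130 133 189 255 255 255 254 253 253 253 253 253 254 254]
 [ 72  80 110 143 159 205 255 255 255 253 253 254 254 254 254 254]
 [ 76  73  79 109  88 102 210 255 255 254 254 254 255 255 255 254]
 [ 75  75  73  84  79  64  93 214 255 255 255 255 255 255 255 255]
 [ 75  77  76  73  79  72  58  99 215 255 255 255 244 186 207 255]
 [ 77  76  78  75  75  76  64  67 142 219 255 255 185 120 153 255]
 [ 76  79  78  76  77  74  60  93 111 147 226 255 237 169 231 255]]
```

Emit:
jog_arm(commands=[[1,0.028,-0.056,0.052,0,0,0],[1,0.056,-0.112,0.104,0,0,0],[1,0.084,-0.168,0.156,0,0,0],[1,0.112,-0.224,0.208,0,0,0],[1,0.14,-0.28,0.26,0,0,0]])

```text
time: 0.72
position: [0.3282, 0.4552, 0.3538]
tool_rot: [0.636, 3.076, 0.0]
ft_force: [0.5, 1.2, 0.9]
grip_width: 1.0
grip_force: 0.0
```

Emit:
jog_arm(commands=[[1,0.036,-0.072,0.012,0,0,-0.08],[1,0.072,-0.144,0.024,0,0,-0.16],[1,0.108,-0.216,0.036,0,0,-0.25],[1,0.144,-0.288,0.048,0,0,-0.34],[1,0.18,-0.36,0.06,0,0,-0.42]])

```text
time: 1.13
position: [0.4183, 0.2747, 0.3832]
tool_rot: [0.973, 2.987, 0.001]
ft_force: [2.2, 0.3, 0.7]
grip_width: 0.997
grip_force: 0.0
```

Emit:
jog_arm(commands=[[1,0.032,-0.076,0,0,0,-0.08],[1,0.064,-0.152,0,0,0,-0.16],[1,0.096,-0.228,0,0,0,-0.25],[1,0.128,-0.304,0,0,0,-0.34],[1,0.16,-0.38,0,0,0,-0.42]])

```text
time: 1.55
position: [0.4981, 0.0846, 0.3829]
tool_rot: [1.295, 2.862, 0.002]
ft_force: [0.9, 0.1, -0.0]
grip_width: 0.998
grip_force: 0.0
```

Emit:
jog_arm(commands=[[1,0.02,-0.08,0,0,0,0],[1,0.04,-0.16,0,0,0,0],[1,0.06,-0.24,0,0,0,0],[1,0.08,-0.32,0,0,0,0],[1,0.1,-0.4,0,0,0,0]])

```text
time: 1.97
position: [0.5478, -0.1153, 0.383]
tool_rot: [1.291, 2.863, 0.001]
ft_force: [0.3, -0.4, -0.5]
grip_width: 1.004
grip_force: 0.0
```

Emit:
jog_arm(commands=[[1,0.005,-0.08,-0.06,0,0,0],[1,0.01,-0.16,-0.12,0,0,0],[1,0.015,-0.24,-0.18,0,0,0],[1,0.02,-0.32,-0.24,0,0,0],[1,0.02,-0.32,-0.24,0,0,0]])

```text
time: 2.38
position: [0.5568, -0.2759, 0.2608]
tool_rot: [-1.294, -2.862, 0.001]
ft_force: [-0.5, -0.9, 0.5]
grip_width: 0.996
grip_force: 0.0
```

Emit:
jog_arm(commands=[[1,0.019,-0.005,-0.08,0,0,0],[1,0.019,-0.005,-0.16,0,0,0],[1,0.019,-0.005,-0.24,0,0,0],[1,0.019,-0.005,-0.32,0,0,0],[1,0.019,-0.005,-0.38,0,0,0]])

```text
time: 2.8
position: [0.5658, -0.2749, 0.069]
tool_rot: [-1.291, -2.861, 0.0]
ft_force: [0.8, 0.7, 0.1]
grip_width: 0.999
grip_force: 0.0
```

Emit:
jog_arm(commands=[[1,0,0,0,0,0,0],[1,0,0,0,0,0,0],[1,0,0,0,0,0,0],[1,0,0,0,0,0,0],[1,0,0,0,0,0,0]])

```text
time: 3.22
position: [0.569, -0.2766, 0.0754]
tool_rot: [1.29, 2.86, 0.001]
ft_force: [0.2, 0.5, -0.9]
grip_width: 0.997
grip_force: 0.0
```

```bash
python3 - <<'E'
from h import *
d=img('top','t2.png');s=img('scene','s2.png')
b=s['frame'][330:450,170:310]; a=d['frame'][190:290,400:500]
cv2.imwrite('pics/g1.png',np.hstack([cv2.resize(b,(420,360),interpolation=3),cv2.resize(a,(360,360),interpolation=3)])[:,:,::-1])
print(ctrl.get_state()['position'])
E
```

```text
[ 0.56841    -0.27618896  0.07448714]
```

View pics/g1.png

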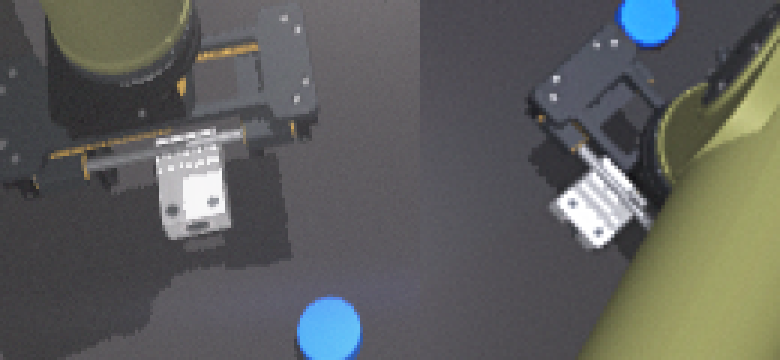

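The gripper straddles the head, which sits at about (195,190) in the left crop. I'm descending, then closing.

Emit:
jog_arm(commands=[[1,-0.004,-0.005,-0.04,0,0,0],[1,-0.004,-0.005,-0.08,0,0,0],[1,-0.004,-0.005,-0.11,0,0,0],[1,-0.004,-0.005,-0.122,0,0,0],[1,-0.004,-0.005,-0.122,0,0,0]])

```text
time: 3.73
position: [0.5644, -0.2776, 0.0101]
tool_rot: [-1.291, -2.861, 0.0]
ft_force: [-0.9, -0.1, 0.2]
grip_width: 1.003
grip_force: 0.0
```

Emit:
jog_arm(commands=[[0.45,0,0,0,0,0,0],[0.45,0,0,0,0,0,0],[0.4,0,0,0,0,0,0],[0.4,0,0,0,0,0,0],[0.4,0,0,0,0,0,0]], grip_force=25)

```text
time: 4.15
position: [0.5658, -0.2784, 0.0123]
tool_rot: [1.291, 2.863, 0.0]
ft_force: [-0.5, 0.4, -0.1]
grip_width: 0.711
grip_force: 0.0
```

Emit:
jog_arm(commands=[[0.4,0,0,0,0,0,0],[0.4,0,0,0,0,0,0],[0.4,0,0,0,0,0,0],[0.4,0,0,0,0,0,0],[0.4,0,0,0,0,0,0]])

```text
time: 4.57
position: [0.5658, -0.278, 0.0118]
tool_rot: [1.291, 2.863, 0.001]
ft_force: [0.9, 1.2, 1.6]
grip_width: 0.504
grip_force: 25.0
```

Emit:
jog_arm(commands=[[0.4,0,0,0.02,0,0,0],[0.4,0,0,0.05,0,0,0],[0.4,0,0,0.08,0,0,0],[0.4,0,0,0.11,0,0,0],[0.4,0,0,0.11,0,0,0]])

```text
time: 4.98
position: [0.5669, -0.2799, 0.0705]
tool_rot: [1.291, 2.858, 0.0]
ft_force: [1.6, -1.6, -4.0]
grip_width: 0.504
grip_force: 25.0
```

Emit:
jog_arm(commands=[[0.4,-0.006,0.03,0,0,0,-0.08],[0.4,-0.014,0.08,0,0,0,-0.18],[0.4,-0.022,0.14,0,0,0,-0.3],[0.4,-0.03,0.2,0,0,0,-0.42],[0.4,-0.039,0.25,0,0,0,-0.523]])

```text
time: 5.4
position: [0.5449, -0.1511, 0.066]
tool_rot: [-1.673, -2.657, -0.0]
ft_force: [-0.3, 0.6, -4.7]
grip_width: 0.504
grip_force: 25.0
```

Emit:
jog_arm(commands=[[0.4,-0.01,0.06,0,0,0,-0.12],[0.4,-0.018,0.12,0,0,0,-0.24],[0.4,-0.026,0.18,0,0,0,-0.36],[0.4,-0.034,0.22,0,0,0,-0.46],[0.4,-0.039,0.25,0,0,0,-0.523]])

```text
time: 5.82
position: [0.5251, -0.0254, 0.0662]
tool_rot: [-2.017, -2.406, -0.0]
ft_force: [-0.3, -0.0, -4.8]
grip_width: 0.503
grip_force: 25.0
```

Emit:
jog_arm(commands=[[0.4,0,0,0,0,0,0],[0.4,0,0,0,0,0,0],[0.4,0,0,0,0,0,0],[0.4,0,0,0,0,0,0],[0.4,0,0,0,0,0,0]])

```text
time: 6.23
position: [0.5263, -0.0298, 0.0666]
tool_rot: [2.02, 2.405, -0.001]
ft_force: [0.2, 0.9, -3.9]
grip_width: 0.504
grip_force: 25.0
```

```bash
python3 - <<'E'
from h import *
d=img('top');s=img('scene')
b=s['frame'][170:350,200:400]; a=d['frame'][190:310,260:420]
cv2.imwrite('pics/g2.png',np.hstack([cv2.resize(b,(400,360),interpolation=3),cv2.resize(a,(400,300),interpolation=3)[:300].repeat(1,0) if 0 else cv2.resize(a,(400,360))])[:,:,::-1])
t=ctrl.get_state(); print(t['position'],t['tool_rot'],t['ft_force'],t['torque'],t['grip_width'])
r=t['tool_rot']; print(2*np.degrees(np.arctan2(r[1],r[0]))-90)
E
```

```text
[ 0.52630385 -0.02937577  0.06655754] [ 2.02002646e+00  2.40567429e+00 -4.64273381e-04] [-0.32102627  0.49635807 -5.22936559] [-0.08487156  0.11001669  0.00751333] 0.5044014995119512
9.96014968739783
```

View pics/g2.png

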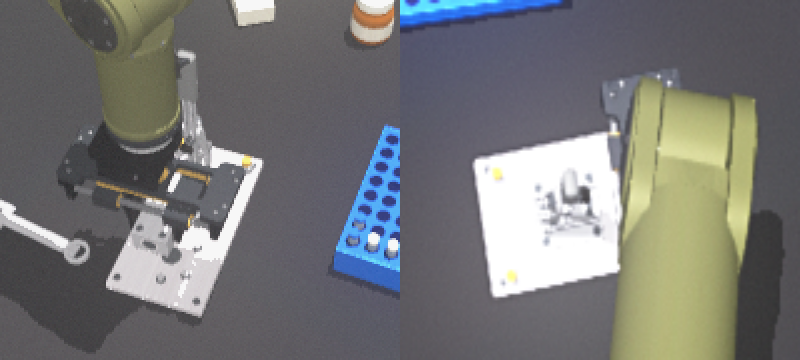

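The head is held level over the jig at tool angle 9.96°, clear of the clamp. Lowering.

Emit:
jog_arm(commands=[[0.4,0,0,-0.02,0,0,0],[0.4,0,0,-0.04,0,0,0],[0.4,0,0,-0.056,0,0,0],[0.4,0,0,-0.064,0,0,0],[0.4,0,0,-0.068,0,0,0]])

```text
time: 6.75
position: [0.5252, -0.0284, 0.031]
tool_rot: [-2.017, -2.406, 0.003]
ft_force: [-0.3, -0.2, -5.0]
grip_width: 0.508
grip_force: 25.0
```

Emit:
jog_arm(commands=[[0.4,0,0,0,0,0,0],[0.4,0,0,0,0,0,0],[0.4,0,0,-0.002,0,0,0],[0.4,0,0,-0.003,0,0,0],[0.4,0,0,-0.004,0,0,0]])

```text
time: 7.17
position: [0.5266, -0.0282, 0.0309]
tool_rot: [2.018, 2.407, 0.001]
ft_force: [-0.1, -0.2, -4.6]
grip_width: 0.501
grip_force: 25.0
```

Emit:
jog_arm(commands=[[0.4,0,0,-0.001,0,0,0],[0.4,0,0,-0.002,0,0,0],[0.4,0,0,-0.003,0,0,0],[0.4,0,0,-0.004,0,0,0],[0.4,0,0,-0.004,0,0,0]])

```text
time: 7.58
position: [0.5262, -0.0283, 0.0285]
tool_rot: [-2.018, -2.407, 0.0]
ft_force: [-0.1, 0.3, -4.9]
grip_width: 0.504
grip_force: 25.0
```

Not down yet. I'll creep lower.

Emit:
jog_arm(commands=[[0.4,0,0,-0.0005,0,0,0],[0.4,0,0,-0.001,0,0,0],[0.4,0,0,-0.0015,0,0,0],[0.4,0,0,-0.002,0,0,0],[0.4,0,0,-0.002,0,0,0]])

```text
time: 8.0
position: [0.5264, -0.0283, 0.0278]
tool_rot: [-2.018, -2.408, -0.0]
ft_force: [-1.3, -0.1, -2.1]
grip_width: 0.501
grip_force: 25.0
```

Emit:
jog_arm(commands=[[0.4,0,0,-0.0006,0,0,0],[0.4,0.004,0.0007,-0.0006,0,0,0],[0.4,0.008,0.0014,-0.0006,0,0,0],[0.4,0.012,0.0021,-0.0006,0,0,0],[0.4,0.015,0.0026,-0.0006,0,0,0]])

```text
time: 8.42
position: [0.5336, -0.0273, 0.0277]
tool_rot: [-2.018, -2.407, 0.001]
ft_force: [-5.1, -0.1, 6.3]
grip_width: 0.503
grip_force: 25.0
```

Emit:
jog_arm(commands=[[0.4,0.0006,0.0001,0,0,0,0],[0.4,0.0012,0.0002,0,0,0,0],[0.4,0.0018,0.0003,0,0,0,0],[0.4,0.0024,0.0004,0,0,0,0],[0.4,0.003,0.0005,0,0,0,0]])

```text
time: 8.83
position: [0.5346, -0.0272, 0.0277]
tool_rot: [-2.018, -2.406, 0.002]
ft_force: [-6.2, -0.1, 6.5]
grip_width: 0.505
grip_force: 25.0
```

Emit:
jog_arm(commands=[[0.4,0.0004,0.0001,0.0005,0,0,0],[0.4,0.001,0.0002,0.0005,0,0,0],[0.4,0.0016,0.0003,0.0005,0,0,0],[0.4,0.0022,0.0004,0.0005,0,0,0],[0.4,0.0028,0.0005,0.0005,0,0,0]])

```text
time: 9.25
position: [0.5362, -0.0268, 0.0277]
tool_rot: [-2.018, -2.407, 0.001]
ft_force: [-5.5, -1.2, 5.0]
grip_width: 0.507
grip_force: 25.0
```

Emit:
jog_arm(commands=[[0.4,0.0004,0.0001,0,0,0,0],[0.4,0.0008,0.0001,0,0,0,0],[0.4,0.0012,0.0002,0,0,0,0],[0.4,0.0016,0.0003,0,0,0,0],[0.4,0.002,0.0004,0,0,0,0]])

```text
time: 9.67
position: [0.5374, -0.0266, 0.0277]
tool_rot: [-2.018, -2.407, 0.001]
ft_force: [-5.5, -0.2, 4.8]
grip_width: 0.505
grip_force: 25.0
```

Emit:
jog_arm(commands=[[0.4,0.0004,0.0001,0,0,0,0],[0.4,0.0008,0.0001,0,0,0,0],[0.4,0.0012,0.0002,0,0,0,0],[0.4,0.0016,0.0003,0,0,0,0],[0.4,0.002,0.0004,0,0,0,0]])

```text
time: 10.08
position: [0.5384, -0.0264, 0.0277]
tool_rot: [-2.018, -2.407, 0.001]
ft_force: [-5.3, -0.8, 5.5]
grip_width: 0.507
grip_force: 25.0
```

Emit:
jog_arm(commands=[[0.4,0.0004,0.0001,0,0,0,0],[0.4,0.0008,0.0001,0,0,0,0],[0.4,0.0012,0.0002,0,0,0,0],[0.4,0.0016,0.0003,0,0,0,0],[0.4,0.002,0.0004,0,0,0,0]])

```text
time: 10.5
position: [0.5391, -0.0263, 0.0277]
tool_rot: [-2.018, -2.407, 0.002]
ft_force: [-6.1, -1.4, 6.7]
grip_width: 0.502
grip_force: 25.0
```

Emit:
jog_arm(commands=[[0.4,0.0004,0.0001,0,0,0,0],[0.4,0.0008,0.0001,0,0,0,0],[0.4,0.0012,0.0002,0,0,0,0],[0.4,0.0016,0.0003,0,0,0,0],[0.4,0.002,0.0004,0,0,0,0]])

```text
time: 10.92
position: [0.5392, -0.0262, 0.0278]
tool_rot: [-2.017, -2.405, 0.003]
ft_force: [-9.1, -0.3, 10.3]
grip_width: 0.503
grip_force: 25.0
```

Emit:
jog_arm(commands=[[0.4,0.0004,0.0001,0,0,0,0],[0.4,0.0008,0.0001,0,0,0,0],[0.4,0.0012,0.0002,0,0,0,0],[0.4,0.0012,0.0002,0,0,0,0],[0.4,0.0012,0.0002,0,0,0,0]])

```text
time: 11.33
position: [0.5392, -0.0262, 0.0278]
tool_rot: [-2.016, -2.404, 0.005]
ft_force: [-10.2, -1.1, 12.1]
grip_width: 0.502
grip_force: 25.0
```

```bash
python3 - <<'E'
from h import *
t=ctrl.get_state(); print(t['position'],t['tool_rot'],t['ft_force'],t['torque'])
r=t['tool_rot']; print(2*np.degrees(np.arctan2(r[1],r[0]))-90)
E
```

```text
[ 0.53923515 -0.02622954  0.02775227] [-2.01627028 -2.40441939  0.00454768] [-10.22695437  -1.14625879  12.05560505] [-0.36271637  2.28069481 -0.00773873]
-349.964272572737
```

Emit:
jog_arm(commands=[[0.4,-0.0008,-0.0001,0.0006,0,0,0],[0.4,-0.0004,-0.0021,0.0006,0,0,0],[0.4,0,-0.004,0.0006,0,0,0],[0.4,0.0003,-0.006,0.0006,0,0,0],[0.4,0.0006,-0.008,0.0006,0,0,0]])

```text
time: 11.75
position: [0.5393, -0.0264, 0.0278]
tool_rot: [-2.012, -2.403, -0.0]
ft_force: [-11.1, 6.8, 10.4]
grip_width: 0.499
grip_force: 25.0
```

Emit:
jog_arm(commands=[[0.4,0.0001,-0.0008,0,0,0,0],[0.4,0.0003,-0.0016,0,0,0,0],[0.4,0.0004,-0.0024,0,0,0,0],[0.4,0.0006,-0.0032,0,0,0,0],[0.4,0.0007,-0.004,0,0,0,0]])

```text
time: 12.17
position: [0.5394, -0.0265, 0.0278]
tool_rot: [-2.009, -2.403, -0.002]
ft_force: [-11.9, 9.7, 12.1]
grip_width: 0.502
grip_force: 25.0
```

Emit:
jog_arm(commands=[[0.4,-0.0004,-0.0001,0.0004,0,0,0],[0.4,-0.0008,-0.0001,0.0008,0,0,0],[0.4,-0.0012,-0.0002,0.0012,0,0,0],[0.4,-0.0012,-0.0002,0.0012,0,0,0],[0.4,-0.0012,-0.0002,0.0012,0,0,0]])

```text
time: 12.58
position: [0.5396, -0.0279, 0.0278]
tool_rot: [-2.011, -2.405, -0.001]
ft_force: [-6.8, 7.0, 4.7]
grip_width: 0.503
grip_force: 25.0
```

```bash
python3 - <<'E'
from h import *
t=ctrl.get_state(); print(t['position'],t['tool_rot'],t['ft_force'],t['torque'])
r=t['tool_rot']; print(2*np.degrees(np.arctan2(r[1],r[0]))-90)
E
```

```text
[ 0.53960179 -0.02790961  0.02784007] [-2.01143695e+00 -2.40525397e+00 -1.12263169e-03] [-6.78279879  6.97488675  4.67737147] [1.22567823 1.57515927 0.08749072]
-349.8093218365626
```

Emit:
jog_arm(commands=[[0.4,-0.0002,0,0.0002,0,0,0],[0.4,-0.0004,0,0.0004,0,0,0],[0.4,-0.0004,0,0.0006,0,0,0],[0.4,-0.0004,0,0.0006,0,0,0],[0.4,-0.0004,0,0.0006,0,0,0]])

```text
time: 13.0
position: [0.5398, -0.0293, 0.0278]
tool_rot: [-2.014, -2.406, 0.0]
ft_force: [-4.5, 3.9, -0.6]
grip_width: 0.503
grip_force: 25.0
```

Emit:
jog_arm(commands=[[0.4,0.0001,-0.0008,0,0,0,0],[0.4,0.0003,-0.0016,0,0,0,0],[0.4,0.0004,-0.0024,0,0,0,0],[0.4,0.0006,-0.0032,0,0,0,0],[0.4,0.0007,-0.004,0,0,0,0]])

```text
time: 13.42
position: [0.5401, -0.0311, 0.0278]
tool_rot: [-2.013, -2.406, -0.0]
ft_force: [-5.4, 4.5, -0.3]
grip_width: 0.502
grip_force: 25.0
```

Emit:
jog_arm(commands=[[0.4,0.0001,-0.0006,0,0,0,0],[0.4,0.0002,-0.0012,0,0,0,0],[0.4,0.0003,-0.0018,0,0,0,0],[0.4,0.0004,-0.0024,0,0,0,0],[0.4,0.0005,-0.003,0,0,0,0]])

```text
time: 13.83
position: [0.5404, -0.0326, 0.0278]
tool_rot: [-2.014, -2.406, -0.0]
ft_force: [-5.4, 5.4, 0.1]
grip_width: 0.498
grip_force: 25.0
```

Emit:
jog_arm(commands=[[0.4,0.0001,-0.0005,0,0,0,0],[0.4,0.0002,-0.001,0,0,0,0],[0.4,0.0002,-0.0015,0,0,0,0],[0.4,0.0003,-0.002,0,0,0,0],[0.4,0.0004,-0.0025,0,0,0,0]])

```text
time: 14.25
position: [0.5404, -0.0327, 0.0279]
tool_rot: [-2.012, -2.405, -0.001]
ft_force: [-6.4, 7.0, 1.7]
grip_width: 0.504
grip_force: 25.0
```

Emit:
jog_arm(commands=[[0.4,0.0001,-0.0004,0,0,0,0],[0.4,0.0001,-0.0008,0,0,0,0],[0.4,0.0002,-0.0012,0,0,0,0],[0.4,0.0003,-0.0016,0,0,0,0],[0.4,0.0003,-0.002,0,0,0,0]])

```text
time: 14.67
position: [0.5404, -0.0327, 0.0279]
tool_rot: [-2.011, -2.405, -0.002]
ft_force: [-6.2, 7.8, 2.6]
grip_width: 0.502
grip_force: 25.0
```

Emit:
jog_arm(commands=[[0.4,-0.0002,0,0.0003,0,0,0],[0.4,-0.0004,-0.0002,0.0006,0,0,0],[0.4,-0.0006,-0.0006,0.0008,0,0,0],[0.4,-0.0006,-0.001,0.0008,0,0,0],[0.4,-0.0006,-0.001,0.0008,0,0,0]])

```text
time: 15.08
position: [0.5404, -0.0329, 0.028]
tool_rot: [-2.011, -2.406, -0.003]
ft_force: [-3.5, 8.4, -1.1]
grip_width: 0.502
grip_force: 25.0
```

```bash
python3 - <<'E'
from h import *
t=ctrl.get_state(); print(t['position'],t['tool_rot'],t['ft_force'],t['torque'])
r=t['tool_rot']; print(2*np.degrees(np.arctan2(r[1],r[0]))-90)
E
```

```text
[ 0.54041041 -0.032866    0.02796845] [-2.01074414 -2.4055714  -0.00320186] [-3.53793065  8.37278299 -1.10282854] [1.84486989 1.01576035 0.02331442]
-349.78245452414865
```

Emit:
jog_arm(commands=[[0.4,-0.0002,0.001,0,0,0,0],[0.4,-0.0004,0.002,0,0,0,0],[0.4,-0.0006,0.004,0,0,0,0],[0.4,-0.001,0.006,0,0,0,0],[0.4,-0.001,0.006,0,0,0,0]])

```text
time: 15.5
position: [0.5404, -0.0328, 0.028]
tool_rot: [-2.015, -2.407, -0.0]
ft_force: [-1.9, 5.4, -8.1]
grip_width: 0.503
grip_force: 25.0
```

Emit:
jog_arm(commands=[[0.4,0.0003,0.001,-0.0003,0,0,0],[0.4,0.0006,0.002,-0.0006,0,0,0],[0.4,0.0006,0.002,-0.0008,0,0,0],[0.4,0.0006,0.002,-0.0008,0,0,0],[0.4,0.0006,0.002,-0.0008,0,0,0]])

```text
time: 15.92
position: [0.5404, -0.0327, 0.0279]
tool_rot: [-2.016, -2.406, 0.001]
ft_force: [-3.7, 3.5, -4.0]
grip_width: 0.505
grip_force: 25.0
```

Balanced, with light force on all the pins. Releasing.

Emit:
jog_arm(commands=[[0.52,0,0,0,0,0,0],[0.54,0,0,0,0,0,0],[0.57,0,0,0,0,0,0],[0.61,0,0,0,0,0,0],[0.65,0,0,0,0,0,0]])

```text
time: 16.33
position: [0.5435, -0.0347, 0.0297]
tool_rot: [2.017, 2.404, 0.003]
ft_force: [-0.3, -1.0, 0.6]
grip_width: 0.609
grip_force: 0.0
```

Emit:
jog_arm(commands=[[0.68,0,0,0,0,0,0],[0.68,0,0,0,0,0,0],[0.68,0,0,0.01,0,0,0],[0.68,0,0,0.03,0,0,0],[0.68,0,0,0.06,0,0,0]])

```text
time: 16.75
position: [0.5409, -0.0341, 0.0588]
tool_rot: [-2.018, -2.407, 0.002]
ft_force: [0.9, 0.4, -0.4]
grip_width: 0.679
grip_force: 0.0
```

Emit:
jog_arm(commands=[[0.5,0,0,0.08,0,0,0],[0.4,0.01,-0.06,0.16,0,0,0],[0.2,0.02,-0.12,0.24,0,0,0],[0,0.02,-0.12,0.32,0,0,0],[0,0.02,-0.12,0.4,0,0,0]], grip_force=20)

```text
time: 17.17
position: [0.5508, -0.097, 0.2504]
tool_rot: [2.023, 2.401, -0.001]
ft_force: [1.7, 0.9, 0.3]
grip_width: 0.384
grip_force: 0.0
```

Emit:
jog_arm(commands=[[0,0.005,-0.08,0.06,0,0,0],[0,0.005,-0.08,0.06,0,0,0],[0,0.005,-0.08,0.06,0,0,0],[0,0.005,-0.08,0.06,0,0,0],[0,0.005,-0.08,0.06,0,0,0]])

```text
time: 17.58
position: [0.5534, -0.1318, 0.2763]
tool_rot: [-2.015, -2.407, 0.001]
ft_force: [-0.3, -0.3, 0.1]
grip_width: 0.037
grip_force: 0.0
```

```bash
cat >> h.py <<'E'
cj=np.array([.5301,.0256,0]); xj=np.array([.1736,-.9848,0]); yj=np.array([.9848,.1736,0])
def onplane(d,u,v):
    "jig x,z (m) of the ray where it meets the jig's plane y=0"
    c,r=ray(d,u,v); p=c+r*((cj-c)@yj)/(r@yj); return (p-cj)@xj,p[2]
E
python3 - <<'E'
from h import *
t=ctrl.get_state(); print(t['position'],t['grip_width'])
s=img('scene','s3.png'); d=img('top','t3.png')
for u,v in((292.8,196),(294.8,220)): print(np.round(onplane(s,u,v),4))
b=s['frame'][170:350,220:370]; a=d['frame'][215:305,280:400]
cv2.imwrite('pics/g3.png',np.hstack([cv2.resize(b,(400,480),interpolation=3),cv2.resize(a,(400,300),interpolation=3).repeat(1,0)[:480] if 0 else cv2.copyMakeBorder(cv2.resize(a,(400,300),interpolation=3),0,180,0,0,0)])[:,:,::-1])
for n,dd in(('head top center',s),): 
  print(proj(s,cj+.055*xj+[0,0,.048]), [proj(s,cj+(.055+i*.03)*xj+j*.022*yj+[0,0,.048]).round(1).tolist() for i,j in((1,1),(1,-1),(-1,-1),(-1,1))])
E
```

```text
[ 0.55340058 -0.1318415   0.27625581] 0.03713552753314808
[-0.0317  0.2781]
[-0.0323  0.2019]
[284.8277511  290.05968981] [[289.0, 303.3], [271.2, 297.9], [280.9, 277.4], [298.2, 282.4]]
```

View pics/g3.png

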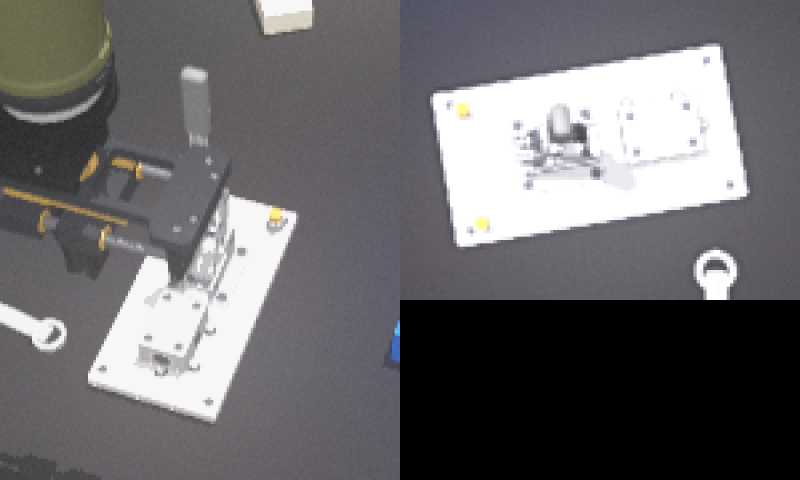

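The head stands square against both side pins and the end pin (right crop, about (665,130)). The grip is at jig x −32 mm, z 0.21–0.28. Next I'll bring the closed fingers to the grip's +x side.

Emit:
jog_arm(commands=[[0,-0.008,0.05,-0.02,0,0,0],[0,-0.018,0.12,-0.04,0,0,0],[0,-0.03,0.2,-0.06,0,0,0],[0,-0.038,0.26,-0.07,0,0,0],[0,-0.041,0.286,-0.072,0,0,0]])

```text
time: 18.1
position: [0.5312, 0.0166, 0.2391]
tool_rot: [-2.005, -2.413, 0.003]
ft_force: [-0.4, 1.1, 0.4]
grip_width: 0.008
grip_force: 0.0
```

Emit:
jog_arm(commands=[[0,-0.001,0.006,0,0,0,0],[0,-0.003,0.016,0,0,0,0],[0,-0.005,0.026,0,0,0,0],[0,-0.007,0.036,0,0,0,0],[0,-0.008,0.046,0,0,0,0]])

```text
time: 18.52
position: [0.5296, 0.0317, 0.2417]
tool_rot: [2.021, 2.405, 0.0]
ft_force: [-0.6, -0.7, -0.4]
grip_width: 0.011
grip_force: 0.0
```

Emit:
jog_arm(commands=[[0,-0.001,0.005,0,0,0,0],[0,-0.002,0.01,0,0,0,0],[0,-0.003,0.016,0,0,0,0],[0,-0.004,0.022,0,0,0,0],[0,-0.005,0.028,0,0,0,0]])

```text
time: 18.93
position: [0.5279, 0.0424, 0.2427]
tool_rot: [2.019, 2.4, -0.004]
ft_force: [-0.5, -10.7, 7.3]
grip_width: 0.005
grip_force: 5.2
```

```bash
python3 - <<'E'
from h import *
t=ctrl.get_state(); print(t['position'],t['ft_force'],t['torque'])
s=img('scene'); d=img('top')
b=s['frame'][150:300,220:370]; a=d['frame'][185:305,270:390]
cv2.imwrite('pics/g4.png',np.hstack([cv2.resize(b,(400,400),interpolation=3),cv2.resize(a,(400,400),interpolation=3)])[:,:,::-1])
E
```

```text
[0.5279319  0.04236173 0.24265279] [ -0.50775218 -10.6875115    7.29899101] [-2.35751117  0.05546433  0.02428792]
```

View pics/g4.png

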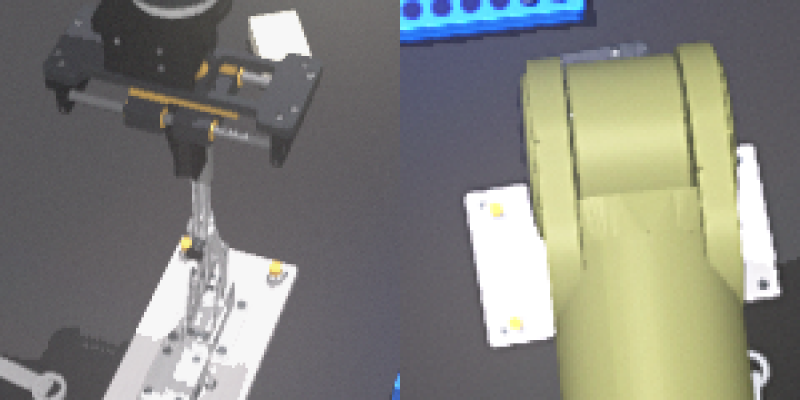

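Emit:
jog_arm(commands=[[0,0,0,0,0,0,0],[0,0,0,0,0,0,0],[0,0,0,0,0,0,0],[0,0,0,0,0,0,0],[0,0,0,0,0,0,0]])

```text
time: 19.45
position: [0.527, 0.0472, 0.2416]
tool_rot: [-2.018, -2.407, -0.001]
ft_force: [-0.1, 0.1, -0.4]
grip_width: 0.003
grip_force: 0.2
```

It gave way, with zero force now. I'll continue slowly.

Emit:
jog_arm(commands=[[0,-0.001,0.004,0,0,0,0],[0,-0.002,0.008,0,0,0,0],[0,-0.002,0.012,0,0,0,0],[0,-0.003,0.016,0,0,0,0],[0,-0.004,0.02,0,0,0,0]])

```text
time: 19.87
position: [0.5248, 0.0574, 0.2414]
tool_rot: [-2.017, -2.408, 0.0]
ft_force: [-0.8, 0.0, 0.6]
grip_width: 0.006
grip_force: 0.0
```

Emit:
jog_arm(commands=[[0,-0.001,0.004,0,0,0,0],[0,-0.002,0.008,0,0,0,0],[0,-0.002,0.012,0,0,0,0],[0,-0.003,0.016,0,0,0,0],[0,-0.004,0.02,0,0,0,0]])

```text
time: 20.28
position: [0.523, 0.0668, 0.2416]
tool_rot: [2.018, 2.408, 0.0]
ft_force: [0.7, 0.9, 0.3]
grip_width: 0.008
grip_force: 0.0
```

```bash
python3 - <<'E'
from h import *
t=ctrl.get_state(); print(t['position'],t['ft_force'])
s=img('scene'); 
b=s['frame'][150:350,220:370]
cv2.imwrite('pics/g5.png',cv2.resize(b,(450,600),interpolation=3)[:,:,::-1])
E
```

```text
[0.52299576 0.06678801 0.2416192 ] [0.7033891  0.91509919 0.29202231]
```

View pics/g5.png

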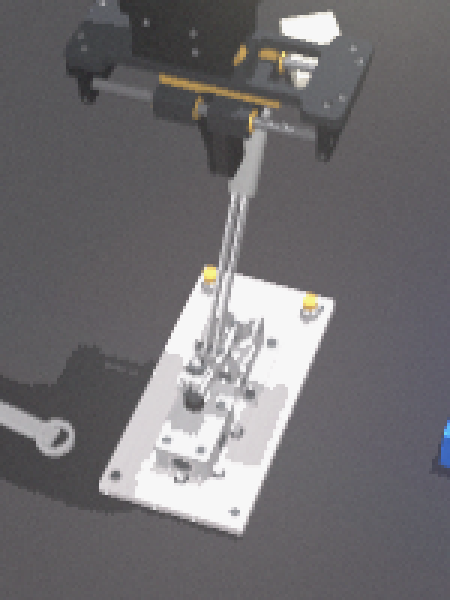

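The handle has swung to −x, with the grip around crop (250,160). The pad is over the head at (195,395).

```bash
python3 - <<'E'
from h import *
s=img('scene')
for u,v in((240,192),(265,112),(215,345),(195,400)): print(np.round(onplane(s,u/3+220,v/3+150),4))
E
```

```text
[-0.0632  0.1885]
[-0.1208  0.2177]
[0.0053 0.0824]
[0.05   0.0694]
```

Emit:
jog_arm(commands=[[0,-0.004,0.022,0.02,0,0,0],[0,-0.01,0.06,0.02,0,0,0],[0,-0.018,0.1,0.02,0,0,0],[0,-0.024,0.14,0.02,0,0,0],[0,-0.028,0.158,0.02,0,0,0]])

```text
time: 20.8
position: [0.5084, 0.1486, 0.2515]
tool_rot: [-2.014, -2.41, -0.001]
ft_force: [-0.5, 0.9, -0.1]
grip_width: 0.004
grip_force: 0.0
```

Emit:
jog_arm(commands=[[0,0,0,-0.01,0,0,0],[0,0,0,-0.02,0,0,0],[0,0,0,-0.03,0,0,0],[0,0,0,-0.04,0,0,0],[0,0,0,-0.05,0,0,0]])

```text
time: 21.22
position: [0.5092, 0.1441, 0.2259]
tool_rot: [2.021, 2.405, -0.001]
ft_force: [-0.1, 0.0, 0.1]
grip_width: 0.003
grip_force: 0.0
```

```bash
python3 - <<'E'
from h import *
t=ctrl.get_state(); print(t['position'],t['ft_force'],(t['position']-cj)@xj,(t['position']-cj)@yj)
s=img('scene'); 
b=s['frame'][150:350,220:370]
cv2.imwrite('pics/g6.png',cv2.resize(b,(450,600),interpolation=3)[:,:,::-1])
E
```

```text
[0.50915576 0.14413511 0.22586683] [-0.06517724  0.01567174  0.11133815] -0.12036929740414984 -4.819034452190799e-05
```

View pics/g6.png

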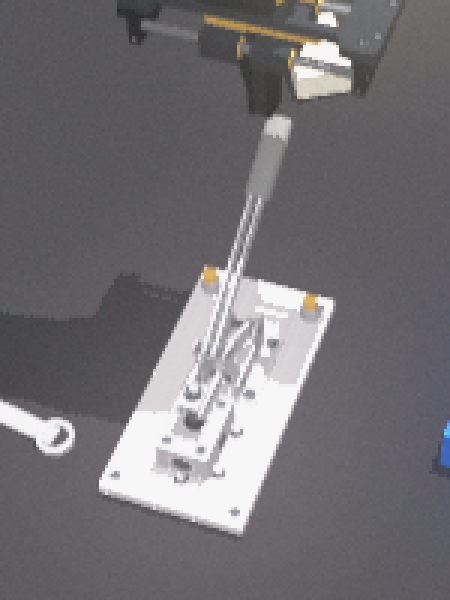

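The pad rests on the head at (195,415), and the grip runs from (262,197) to (280,120). The fingertip is above it.

```bash
python3 - <<'E'
from h import *
s=img('scene')
for u,v in((262,197),(280,120),(271,158)): print(np.round(onplane(s,u/3+220,v/3+150),4))
E
```

```text
[-0.1069  0.1355]
[-0.1525  0.1783]
[-0.1298  0.1575]
```

Emit:
jog_arm(commands=[[0,0.003,-0.016,-0.02,0,0,0],[0,0.003,-0.016,-0.04,0,0,0],[0,0.003,-0.016,-0.06,0,0,0],[0,0.003,-0.016,-0.075,0,0,0],[0,0.003,-0.016,-0.082,0,0,0]])

```text
time: 21.73
position: [0.5096, 0.1374, 0.1837]
tool_rot: [-2.017, -2.407, 0.003]
ft_force: [-0.6, 0.3, 0.1]
grip_width: 0.006
grip_force: 0.0
```

Emit:
jog_arm(commands=[[0,0,0,-0.008,0,0,0],[0,0,0,-0.016,0,0,0],[0,0,0,-0.024,0,0,0],[0,-0.0005,0.003,-0.032,0,0,0],[0,-0.001,0.006,-0.04,0,0,0]])

```text
time: 22.15
position: [0.5105, 0.141, 0.1659]
tool_rot: [2.018, 2.407, 0.002]
ft_force: [-1.2, -0.5, 3.7]
grip_width: 0.005
grip_force: 1.8
```

Emit:
jog_arm(commands=[[0,-0.001,0.005,-0.01,0,0,0],[0,-0.002,0.01,-0.022,0,0,0],[0,-0.003,0.015,-0.034,0,0,0],[0,-0.004,0.02,-0.047,0,0,0],[0,-0.004,0.024,-0.06,0,0,0]])

```text
time: 22.57
position: [0.5085, 0.1553, 0.1368]
tool_rot: [-2.016, -2.408, -0.007]
ft_force: [-3.3, 2.4, 9.4]
grip_width: 0.002
grip_force: 3.9
```

Emit:
jog_arm(commands=[[0,-0.001,0.004,-0.012,0,0,0],[0,-0.001,0.008,-0.024,0,0,0],[0,-0.002,0.011,-0.036,0,0,0],[0,-0.003,0.014,-0.047,0,0,0],[0,-0.003,0.016,-0.058,0,0,0]])

```text
time: 22.98
position: [0.5071, 0.1639, 0.1076]
tool_rot: [-2.015, -2.409, -0.007]
ft_force: [-1.6, 3.9, 5.7]
grip_width: 0.005
grip_force: 3.0
```

Emit:
jog_arm(commands=[[0,0,0.002,-0.008,0,0,0],[0,-0.001,0.004,-0.016,0,0,0],[0,-0.001,0.006,-0.024,0,0,0],[0,-0.002,0.008,-0.032,0,0,0],[0,-0.002,0.009,-0.04,0,0,0]])

```text
time: 23.4
position: [0.506, 0.1661, 0.0866]
tool_rot: [2.017, 2.408, 0.003]
ft_force: [0.6, 2.1, 2.4]
grip_width: 0.004
grip_force: 1.2
```

Emit:
jog_arm(commands=[[0,0,0.001,-0.004,0,0,0],[0,0,0.001,-0.008,0,0,0],[0,0,0.002,-0.011,0,0,0],[0,0,0.002,-0.014,0,0,0],[0,0,0.002,-0.016,0,0,0]])

```text
time: 23.82
position: [0.505, 0.1653, 0.078]
tool_rot: [-2.019, -2.407, 0.002]
ft_force: [0.2, -0.2, 0.7]
grip_width: 0.006
grip_force: 0.0
```

Emit:
jog_arm(commands=[[0,0,0,-0.003,0,0,0],[0,0,0,-0.006,0,0,0],[0,0,0,-0.009,0,0,0],[0,0,0,-0.012,0,0,0],[0,0,0,-0.012,0,0,0]])

```text
time: 24.23
position: [0.5053, 0.1659, 0.0722]
tool_rot: [-2.018, -2.407, 0.001]
ft_force: [-0.1, -0.7, 0.7]
grip_width: -0.001
grip_force: 0.0
```

No contact below dead center, so it has snapped. I'll retreat upward and check.

Emit:
jog_arm(commands=[[0,0,0,0.06,0,0,0],[0,0,0,0.13,0,0,0],[0,0,0,0.2,0,0,0],[0,0,0.02,0.28,0,0,0],[0,0,0.06,0.36,0,0,0]])

```text
time: 24.65
position: [0.5059, 0.1921, 0.2523]
tool_rot: [2.023, 2.402, 0.001]
ft_force: [1.3, 0.9, -0.0]
grip_width: 0.012
grip_force: 0.0
```

Emit:
jog_arm(commands=[[0,-0.02,0.08,0,0,0,0],[0,-0.04,0.16,0,0,0,0],[0,-0.06,0.24,0,0,0,0],[0,-0.08,0.32,0,0,0,0],[0,-0.08,0.36,0,0,0,0]])

```text
time: 25.07
position: [0.4615, 0.3813, 0.2496]
tool_rot: [-2.007, -2.413, -0.001]
ft_force: [0.1, 0.9, 0.6]
grip_width: 0.003
grip_force: 0.0
```

Emit:
jog_arm(commands=[[0,0,0,0,0,0,0],[0,0,0,0,0,0,0],[0,0,0,0,0,0,0],[0,0,0,0,0,0,0],[0,0,0,0,0,0,0]])

```text
time: 25.48
position: [0.4664, 0.373, 0.2502]
tool_rot: [2.021, 2.405, 0.001]
ft_force: [-0.1, 0.5, -0.2]
grip_width: -0.003
grip_force: 0.0
```

```bash
python3 - <<'E'
from h import *
s=img('scene'); d=img('top')
print(ctrl.get_state()['position'])
def P(c,x,y,z): return proj(c,cj+x*xj+y*yj+[0,0,z])
# grip expected on the stop vs dead center vs contact; compare gray at projected profile
for n,c in(('scene',s),('top',d)):
    g=cv2.cvtColor(c['frame'],cv2.COLOR_RGB2GRAY)
    for nm,z in(('stop',.059),('dead',.075)):
        e=[P(c,-.152+k,0,z) for k in(-.035,0,.035)]; print(n,nm,np.round(e,1).tolist())
    u,v=P(c,-.152,0,.059).astype(int); print(g[v-16:v+17:2,u-20:u+21:2])
E
```

```text
[0.4661028  0.37359684 0.25021138]
scene stop [[318.6, 213.1], [314.2, 222.8], [309.6, 232.8]]
scene dead [[318.6, 209.0], [314.1, 218.7], [309.4, 228.8]]
[[ 74  75  73  74  75  75  75  77  76  73  77  77  80  76  77  75  89  94
   97  98  97]
 [ 76  76  75  75  75  74  76  77  76  75  77  78  78  79  76  76  74  77
   91  90  91]
 [ 76  77  76  76  76  72  78  76  75  77  77  78  96  83  83  98  80  78
   74  76  76]
 [ 75  76  76  75  75  75  76  77  78  78  84  98  99  96  97  98  98  97
   99  86  75]
 [ 78  77  76  76  78  75  76  77  76  78  98  96  96  98  98  95  96  98
   95  98  76]
 [ 77  76  78  78  82  76  76  77  80  75  78 132 105  97 100  97  98  98
   96  97  95]
 [ 79  80  77  78  79  77  79  77  76  77 156 199 198 181  99  99  97  99
   99  99  97]
 [ 81  78  78  79  79  76  79  79  87 110 200 199 200 192 104  99  97  95
   97  98  99]
 [ 78  79  77  80  88  88  97  99 100 187 198 202 197 151  97  99 100  96
   98  96  96]
 [100  97 101 100 100 100 100  98 148 199 200 202 177 100  97  97  97 100
  100  96  96]
 [100 100 102 102  98 103  97 108 196 200 201 191 130  
[... 1498 characters left out ...]
2  91 137 233 230 231 232 232 233 234 234 236 231 223 218 115
  107 246 252]
 [ 91  90  92  89 102 236 232 233 234 230 220 216 196 146 120 103  87  84
   80 255 255]
 [ 89  91  89  91  93 221 212 190 143 108  92  74  73  76  80  81  84  86
   73 255 255]
 [ 92  89  91  93  91  95  94  67  66  76  72  78  80  82 101 102 102 106
   96 255 255]
 [ 89  88  91  91  91  93  96  94  93  99  99 101 101 102 102 104 106 108
   99 255 255]
 [ 91  88  91  91  92  94  95  97  97  98  97 101 101 101 102 104 102 107
  106 199 255]
 [ 91  91  91  93  94  93  93  96  99 100  97  98  99 100 103 103 104 106
  104 187 255]
 [ 62  67  90  93  94  93  94  93  98  97  97  98  99 101 104 104 105 106
  104 115 255]]
```

The grip lies at the stop: observed middle ≈ (314,223.5) in the scene view, against (314,222.8) predicted for the stop and 218.7 for dead center. Handing in.

```bash
python3 -c "
from bench import ctrl
print(ctrl.close_job())"
```

```text
the job is handed in; nothing more can be done
None
```

The pump head is home against the side pins and end pin, the clamp has snapped over onto its stop, and the job is handed in at about 25.5 s; I checked the final clamp position by image measurement, not by eye, and did not re-check the head after clamping.

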